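# Set the sparge gas, lock the regulator and hold the purge plunger

## Robot

A 6-joint arm with a two-finger parallel gripper is mounted at the origin on the work surface. World frame = base frame: x ahead of the robot, y to its left, z up, the work surface at z = 0. Lengths are in m, angles in degrees, forces in N, time in s.
With the tool pointing down it reaches from about 0.4 to 0.825 m from the base axis. Payload 7 kg.
Tool frame: the origin (TCP) lies midway between the tips of the shut fingers; the grasp point (between the pads) lies 19 mm behind it; z points along the fingers, y is the line along which they close (so a half turn about z gives the same grasp; the last joint's range is limited). The gripper opens to 88 mm and grips with 3 to 60 N. Pads are 19 mm wide; open, the fingers measure 130 mm over their backs; the gripper's body (78 mm by 193 mm) begins 47 mm behind the grasp point.
Start: joints at [85.033, 20.546, 0.682, 0, -70.136, -16.507], TCP at [0.247, 0.628, 0.227] pointing down, gripper open.
Joint ranges: [-176.03, 176.03], [-82.01, 121.73], [-58.28, 71.71], [-173.87, 95.51], [-174.79, -0.11], [-173.66, 173.66]. Speed limits (degrees/s): [136.94, 136.94, 172.46, 180, 180, 180].

## Interface

Orientations are given as [roll, pitch, yaw] about the fixed x, y, z axes, in that order (R = Rz(yaw) Ry(pitch) Rx(roll)).
In Python, from plant import ctrl gives the robot as it stands. The module is installed in compiled form; this text tells all that it offers.
- The arm moves only by the tool send_rows, never from a script. Its argument "plan" is a list that holds one entry, the list of rows, each a list of 6 numbers: the shift along the tool's x, y, z in shares of 0.8 m (1.0 is 0.8 m), then the turn, a rotation vector about the tool's x, y, z in normalised numbers (1 is 60 degrees). A call has 1 to 8 rows; each row is the pose to reach, as a shift and turn from the pose commanded when the call began, along the tool's axes at that moment; what a row does not reach only later rows make up. A row lasts 1/12 s, in which the tool goes at most 41.7 mm and 7.16 degrees, less where a joint would pass 70% of its speed; a pose out of reach is approached as far as the arm can. No shift or turn number may pass 1 either way. A call with a gripper value outside its range is refused whole. "fingers" is the opening, from 0 (shut) to 1 (fully open), set as the call begins (left out, the last holds). The fingers move at their own pace and stop on an object; the grip force is fixed at half the most. Time passes only in rows, so rows that repeat a pose let the fingers close. It gives the time, the measured TCP pose, the force, the opening and the grip force at its end, in the units of the state.
- ctrl.get_obs(): the state, without advancing time (a new reading comes with each control period).
- ctrl.snapshot(name): name is "scene" or "top" or "wrist"; returns a dict with "img" (384x512x3 uint8, red, green, blue), "K" (3x3 intrinsics, pixels), "k1" (the pictures are not rectified: a ray, as slopes to the right and down, at radius r is drawn at 1 + k1 r^2 times it, then the intrinsics apply), "pose" (4x4, takes a point from camera to world coordinates). Camera axes: x right, y down, z forward; pixel columns grow to the right and rows downward; lengths in m; the calibration is good to about 2 mm. A picture is of the moment at which its call begins. There is no depth.
- ctrl.close_job(): hands the job in; it is judged then, once.
The state is a dict: "clock": time; "joint_pos": joint angles; "qvel": joint speeds; "tau": joint torques, N m; "tool_pos": TCP position; "orientation": TCP orientation; "force": force on the tool from outside, world axes, zero at the start; "moment": the same for the moment, N m; "opening": finger opening in m; "gripper_force": force on a finger pad.
Only numpy, scipy, OpenCV 4.12 (cv2) and the standard library are available. Lean on these libraries where they do the work, as an engineer would, in place of code of your own. Each camera call takes 0.05 s, during which the arm holds its last target. There are 200 camera calls.

## Task

On the gas console, turn the regulator knob until its pointer is in line with the set-point tab on the dial (leave the tab itself as it is), let go of it, and slide the clear guard over the knob until it is fully home. Only then press the steel plunger of the separate purge valve block straight down until the rim of its collar lies within the dark band on the stem (about half its travel, never to the bottom), and finish while still holding it there. Leave the other things on the bench where they stand.

Things in the scene. Friction and masses are not known exactly. Their poses are not given: they have to be found in the camera images.
- console: white gas console, a flat box 160 (x) x 260 (y) x 40 mm high, fixed to the bench, with three brass fittings sticking 18 mm out of its back (+x) face; origin at centre of its underside. On its top: the knob centred 65 mm to +y, and the guard parked at the -y end
- knob_axis (a point): point on the knob's axis, 61 mm above the bench, at mid-height of its grip bar. The black knob is a disc 56 mm across with, on top, a bar grip 50 mm long, 12 mm thick, running from 48 to 74 mm above the bench; a white line on one half of the bar's top is the pointer
- pointer (a point): point 34 mm out from the knob's axis in the direction the pointer (white-lined end of the bar) points; turns with the knob
- regulator (a joint): angle of the knob in rad: at 0 the pointer points along the console's -x; grows as the knob turns clockwise seen from above (towards the console's +y). Range -0.9 to 1.7, stays where it is left (0.06 N m friction). The needed turn is always clockwise, 0.4 to 1.4 rad, and fits one grasp
- mark (a point): the set-point tab, a small black tab 14 x 6 mm lying radially on the rim of the dial; this point is 34 mm out from the knob's axis in its direction, so the knob is set when pointer and mark coincide seen from above. It lies 0.4 to 0.9 rad clockwise of the console's -x direction and is stiff: leave it as it is
- guard (a joint): travel of the clear guard along the console's +y in m: 0 parked clear of the knob (starts at 0 to 15 mm), 0.130 at its stop, fully home over the knob. About 2 N of friction, stays where it is left
- guard_tab (a point): centre of the grey tab standing on the guard's roof: 44 mm (console x) x 10 mm (console y) x 30 mm tall, from 84.5 to 114.5 mm above the bench, this point at 100 mm. The guard is a clear, slightly milky plastic tunnel 92 mm (x) x 84 mm (y), roof top 84.5 mm above the bench, open at both y ends; it moves with the tab
- valve_block: white purge valve block 90 x 90 x 45 mm, fixed to the bench; origin at centre of its underside. In the middle of its top an aluminium collar 36 mm across, its rim 55 mm above the bench, and in it the plunger
- plunger_top (a point): centre of the flat top of the plunger's steel head (40 mm across, 10 mm thick), 90 mm above the bench when up; goes down with it
- plunger (a joint): travel of the plunger in m, pressed straight down: 0 up, 0.020 at the bottom. Spring return: 4 N starts it, 8 N at 10 mm, 12 N at the bottom. A dark band on the stem, 6 to 14 mm above the collar rim when up, meets the rim at 6 to 14 mm of travel
- amber_bottle: amber glass bottle with white cap, 56 mm across, 110 mm tall; origin centre of underside; a bystander, to be left where it stands
- jar: small white plastic jar, 40 mm across, 45 mm tall; origin centre of underside; a bystander, to be left where it stands
- mouse: black computer mouse about 95 x 60 x 33 mm; origin at its underside; a bystander, to be left where it stands
- beaker: open glass beaker, 80 mm across, 95 mm tall; origin centre of underside; a bystander, to be left where it stands
- vial_rack: blue rack with amber vials, 60 x 130 x 44 mm; origin centre of underside; a bystander, to be left where it stands
- spanner: steel spanner 160 mm long lying flat; a bystander, to be left where it stands
- fittings_tray: grey open tray 120 x 170 x 40 mm; origin centre of underside; a bystander, to be left where it stands
There are look-alikes about, which are no part of the job. What is shaped like the valve_block but pink or red is not meant.

How it is judged:
By the outcome, as a careful person would: the job done as asked, in the order asked, and still so for the second after the job is handed in, while the arm keeps its last pose, push and grip.
It also fails if it takes over 61 s, if anything falls off the work surface, if the arm or the gripper's body presses on something with over 40 N, if the wrist force passes 120 N, or if a joint passes its speed limit or range.

## Working session

There is one attempt and no reset: what is moved stays moved. The work goes in short steps, Python scripts to look and compute and a tool call to move; the robot and the scene stay as the last step left them, time stands still between calls to the robot, and variables do not carry over. Pictures are saved under pics/ and viewed, at most 10 in all, crops included, and the job is handed in when it is done.

Besides the shell and the picture viewer there is one more tool, called after "Request:" by a JSON object that holds its "method" and its "body". send_rows: Moves the arm, as the interface text tells. Its arguments: {"type":"object","properties":{"plan":{"type":"array","items":{"type":"array","items":{"type":"array","items":{"type":"number"}}}},"fingers":{"type":"number"}},"required":["plan"]}

```bash
mkdir -p pics
cat > h.py <<'E'
import numpy as np, cv2
from plant import ctrl
def snap(n,f=None):
    s=ctrl.snapshot(n)
    if f: cv2.imwrite('pics/'+f,s['img'][:,:,::-1])
    return s
def ray(s,u,v):
    K=np.array(s['K']);k=s['k1'] if np.isscalar(s['k1']) else float(np.ravel(s['k1'])[0])
    d=np.array([(u-K[0,2])/K[0,0],(v-K[1,2])/K[1,1]]);p=d.copy()
    for _ in range(30): p=d/(1+k*(p@p))
    T=np.array(s['pose']); r=T[:3,:3]@np.array([p[0],p[1],1]); return T[:3,3],r
def onz(s,u,v,z):
    o,r=ray(s,u,v); return (o+r*(z-o[2])/r[2])
def proj(s,P):
    T=np.array(s['pose']);c=T[:3,:3].T@(np.array(P)-T[:3,3]);p=c[:2]/c[2];k=float(np.ravel(s['k1'])[0])
    p=p*(1+k*(p@p));K=np.array(s['K']);return K[0,0]*p[0]+K[0,2],K[1,1]*p[1]+K[1,2]
E
python3 - <<'E'
from h import *
a=snap('top');b=snap('scene')
for n,s in(('top',a),('scene',b)):
    print(n,np.round(s['K'],1).tolist(),s['k1'],np.round(s['pose'],3).tolist())
    np.savez('pics/'+n+'0.npz',**s)
    cv2.imwrite(f'pics/{n}0.png',cv2.resize(s['img'][:,:,::-1],(800,600),interpolation=cv2.INTER_CUBIC))
print(ctrl.get_obs())
E
```

```text
top [[420.3, 0.0, 247.2], [0.0, 420.3, 194.5], [0.0, 0.0, 1.0]] -0.018845048873708668 [[0.009, -0.99, 0.143, 0.307], [-1.0, -0.006, 0.017, -0.028], [-0.016, -0.143, -0.99, 1.706], [0.0, 0.0, 0.0, 1.0]]
scene [[410.7, 0.0, 262.5], [0.0, 410.7, 194.6], [0.0, 0.0, 1.0]] -0.05634244173155009 [[0.761, 0.505, -0.406, 1.055], [0.648, -0.583, 0.489, -0.655], [0.01, -0.636, -0.772, 1.087], [0.0, 0.0, 0.0, 1.0]]
{'clock': 0.1, 'joint_pos': array([ 8.50315949e+01,  2.05889486e+01,  6.39395345e-01, -1.58609978e-02,
       -7.01369860e+01, -1.65062789e+01]), 'qvel': array([ 0.01446958, -0.12654588,  0.0829652 ,  0.11759371,  0.03158345,
        0.00624668]), 'tau': array([-2.18581285e-03, -5.84163201e+01,  2.93749791e+01,  7.01555282e+00,
        1.01801095e-02, -4.25611256e-05]), 'tool_pos': array([0.24699405, 0.62771847, 0.22570686]), 'orientation': array([ 1.79912790e+02, -1.02929708e-02, -2.14800766e+01]), 'force': array([ 0.09593197, -0.54537866,  0.10204963]), 'moment': array([0.00969741, 0.01169667, 0.01456911]), 'gripper_force': 0.0, 'opening': 0.08773051857448419}
```

View pics/top0.png

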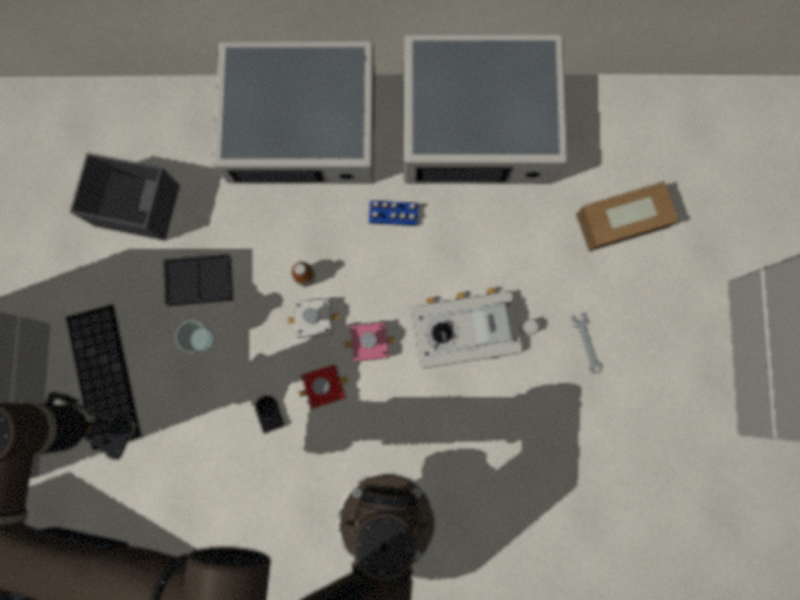

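View pics/scene0.png

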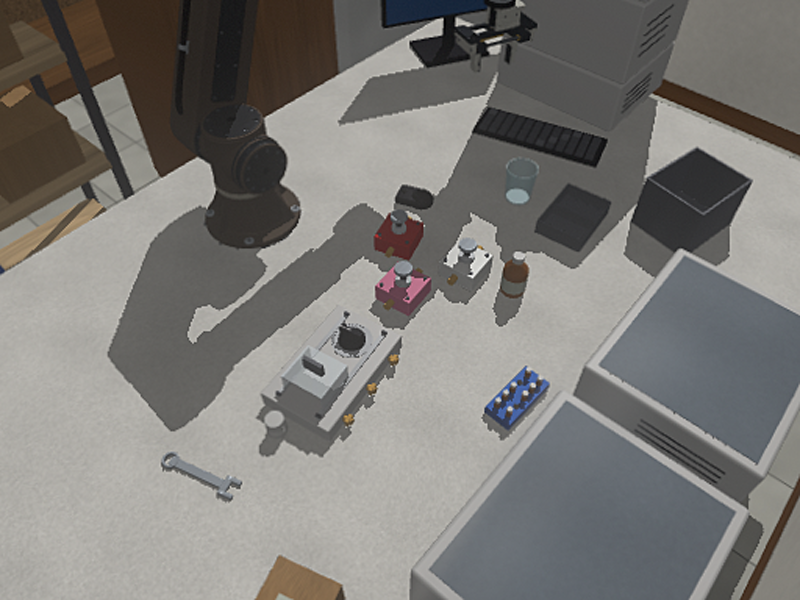

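The top view (800 px scale) shows the console at about (413..522, 290..367), with the knob near (442,333), the guard tab near (491,323) and the jar beside it at (531,326). The white valve block is at (311,317), with the pink (369,340) and red (324,386) look-alikes nearby. The scene view agrees: knob (351,338), tab (313,361), white plunger (467,245).

Run:
```python
from h import *
a=dict(np.load('pics/top0.npz'));b=dict(np.load('pics/scene0.npz'))
k=1.5625
def two(u,v,u2,v2):
    o,r=ray(a,u/k,v/k);p,q=ray(b,u2/k,v2/k)
    A=np.stack([r,-q],1);t=np.linalg.lstsq(A,p-o,rcond=None)[0]
    x,y=o+r*t[0],p+q*t[1];return np.round((x+y)/2,3),np.round(np.linalg.norm(x-y),4)
print('knob',onz(a,442/k,332/k,.061),onz(b,351/k,338/k,.061),two(442,332,351,338))
print('tab',onz(a,491/k,322/k,.1),onz(b,313/k,361/k,.1),two(491,322,313,361))
print('plg',onz(a,311/k,315/k,.09),onz(b,467/k,245/k,.09),two(311,315,467,245))
for c in((413,305),(515,290),(522,352),(420,367)): print(onz(a,c[0]/k,c[1]/k,.04))
s=snap('wrist');T=np.array(s['pose']);print(np.round(s['K'],1).tolist(),s['k1'],T.round(3).tolist())
# camera in tool frame
from scipy.spatial.transform import Rotation as R
o=ctrl.get_obs();Rt=R.from_euler('xyz',o['orientation'],degrees=True).as_matrix()
print((Rt.T@(T[:3,3]-o['tool_pos'])).round(4),(Rt.T@T[:3,:3]).round(3))
im=b['img'];crops=[]
for (x0,y0,x1,y1) in((160,190,270,290),):
    cv2.imwrite('pics/c1.png',cv2.resize(im[y0:y1,x0:x1,::-1],(660,600),interpolation=cv2.INTER_CUBIC))
```

```text
knob [ 0.47468043 -0.14002082  0.061     ] [ 0.48260464 -0.14722709  0.061     ] (array([ 0.476, -0.141,  0.049]), np.float64(0.0003))
tab [ 0.49620084 -0.25772071  0.1       ] [ 0.48773658 -0.25111249  0.1       ] (array([ 0.495, -0.256,  0.112]), np.float64(0.0001))
plg [0.51190979 0.18708551 0.09      ] [0.51551688 0.18628374 0.09      ] (array([0.513, 0.188, 0.087]), np.float64(0.002))
[ 0.54577157 -0.06748504  0.04      ]
[ 0.58629015 -0.32898195  0.04      ]
[ 0.42733334 -0.34361086  0.04      ]
[ 0.38759307 -0.08561349  0.04      ]
[[304.9, 0.0, 256.4], [0.0, 304.9, 188.0], [0.0, 0.0, 1.0]] 0.024446472238125815 [[-0.367, -0.902, -0.228, 0.307], [-0.93, 0.356, 0.088, 0.606], [0.002, 0.244, -0.97, 0.385], [0.0, 0.0, 0.0, 1.0]]
[ 0.0637 -0.0012 -0.1589] [[-0.001 -0.97  -0.244]
 [ 1.    -0.001 -0.   ]
 [-0.    -0.244  0.97 ]]
```

View pics/c1.png

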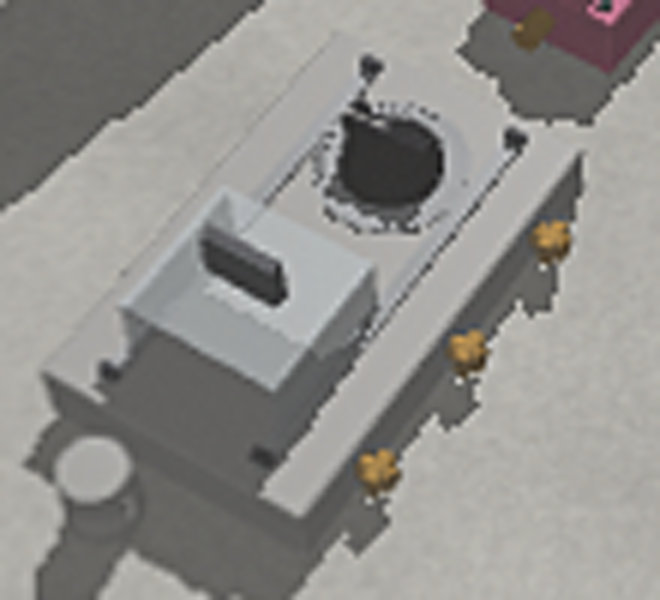

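The scene crop shows the guard parked with its dark tab at (243,265), the knob at (390,160), and no obstacle above the console. I'm moving the arm over it for a wrist view.

Units first: shifts go in shares of 0.8 m and turns go in shares of 60 degrees. So 24.6 cm / 80 = 0.3075, 21.5 cm / 80 = 0.2688.

Request:
{"method": "send_rows", "body": {"plan": [[[0.0384, 0.0336, 0, 0, 0, 0], [0.0769, 0.0671, 0, 0, 0, 0], [0.115, 0.1008, 0, 0, 0, 0], [0.1538, 0.1344, 0, 0, 0, 0], [0.1925, 0.1675, 0, 0, 0, 0], [0.23, 0.2013, 0, 0, 0, 0], [0.2688, 0.235, 0, 0, 0, 0], [0.3075, 0.2688, 0, 0, 0, 0]]]}}

```text
clock: 0.82
tool_pos: [0.3976, 0.336, 0.2266]
orientation: [-180.0, 0.0, -21.4]
force: [1.1, 0.1, 0.4]
opening: 0.0876
gripper_force: 0.0
```

Scaled: 28.7 cm / 80 = 0.3588, 25.2 cm / 80 = 0.315, -30 degrees / 60 = -0.5.

Request:
{"method": "send_rows", "body": {"plan": [[[0.0225, 0.045, 0, 0, 0, -0.0625], [0.045, 0.09, 0, 0, 0, -0.125], [0.0675, 0.135, 0, 0, 0, -0.1875], [0.09, 0.18, 0, 0, 0, -0.25], [0.1125, 0.225, 0, 0, 0, -0.3125], [0.135, 0.27, 0, 0, 0, -0.375], [0.1575, 0.315, 0, 0, 0, -0.4375], [0.1813, 0.3588, 0, 0, 0, -0.5]]]}}

```text
clock: 1.48
tool_pos: [0.4266, 0.0159, 0.2268]
orientation: [-180.0, -0.0, 8.7]
force: [2.5, -0.0, -0.2]
opening: 0.0876
gripper_force: 0.0
```

Scaled: 19.3 cm / 80 = 0.2413, 16 cm / 80 = 0.2.

Request:
{"method": "send_rows", "body": {"plan": [[[-0.0075, 0.04, 0, 0, 0, 0], [-0.015, 0.08, 0, 0, 0, 0], [-0.0225, 0.12, 0, 0, 0, 0], [-0.03, 0.16, 0, 0, 0, 0], [-0.0375, 0.2, 0, 0, 0, 0], [-0.045, 0.2413, 0, 0, 0, 0], [-0.045, 0.2413, 0, 0, 0, 0]]], "fingers": 0.45}}

```text
clock: 2.07
tool_pos: [0.4194, -0.1825, 0.2263]
orientation: [180.0, 0.1, 8.3]
force: [1.2, -0.0, 0.4]
opening: 0.0464
gripper_force: 0.0
```

Run:
```python
from h import *
s=snap('wrist');np.savez('pics/w1.npz',**s)
cv2.imwrite('pics/w1.png',cv2.resize(s['img'][:,:,::-1],(800,600),interpolation=cv2.INTER_CUBIC))
o=ctrl.get_obs();print(o['tool_pos'],o['orientation'],o['joint_pos'].round(1))
```

```text
[ 0.41942719 -0.18077322  0.22614338] [-1.79996547e+02  6.22374696e-02  8.25469851e+00] [  1.5  -0.5 -25.5   0.  -65.   96.7]
```

View pics/w1.png

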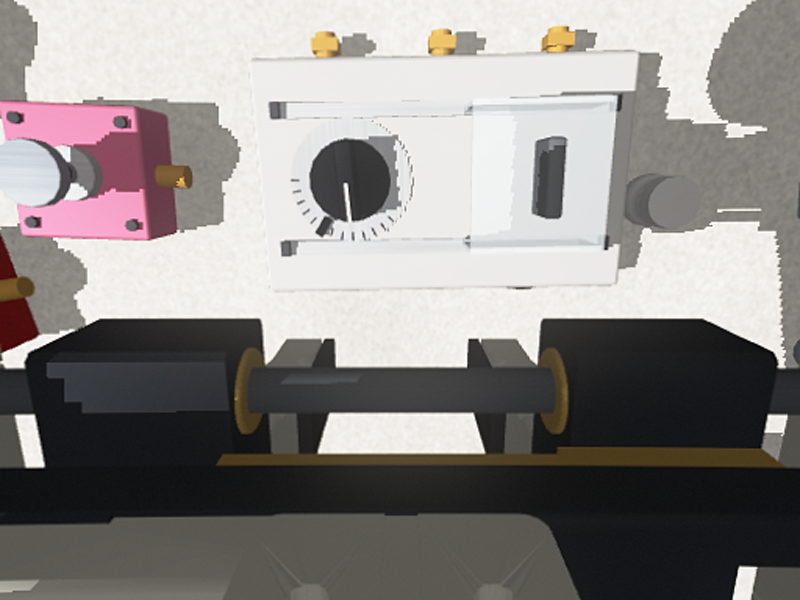

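The wrist view shows the knob centred near (348,181), its white pointer line running down to (348,220), and the black set-point tab at (324,226), clockwise of the pointer. The guard tab is at (549,178) and the jar at (665,200), just beyond the guard end.

```bash
cat > m.py <<'E'
from h import *
def comps(mask,amin,off):
    n,l,st,c=cv2.connectedComponentsWithStats(mask.astype(np.uint8));return [(int(st[i,4]),(c[i]+off).round(1).tolist(),st[i,:4].tolist(),l==i) for i in range(1,n) if st[i,4]>=amin]
def line_dir(s,m,off,z):
    v,u=np.nonzero(m);P=np.array([onz(s,a+off[0],b+off[1],z)[:2] for a,b in zip(u,v)])
    c=P.mean(0);w,V=np.linalg.eigh(np.cov((P-c).T));return c,V[:,-1],P
E
python3 - <<'E'
from m import *
s=dict(np.load('pics/w1.npz'));im=s['img']
x0,y0=170,70;C=im[y0:165,x0:275].astype(int);g=C.max(2)
off=np.array([x0,y0])
for a,c,b,m in comps(g<75,6,off):
    print('dark',a,c,b)
    if a>500:
        ct=max(cv2.findContours(m.astype(np.uint8),cv2.RETR_EXTERNAL,cv2.CHAIN_APPROX_NONE)[0],key=len)
        (cx,cy),r=cv2.minEnclosingCircle(ct);print('circ',cx+x0,cy+y0,r,onz(s,cx+x0,cy+y0,.048))
        e=cv2.fitEllipse(cv2.convexHull(ct));print('ell',e[0][0]+x0,e[0][1]+y0,e[1],onz(s,e[0][0]+x0,e[0][1]+y0,.048))
        hull=np.zeros(m.shape,np.uint8);cv2.fillConvexPoly(hull,cv2.convexHull(ct),1)
        inner=cv2.erode(hull,np.ones((5,5)))>0
        for a2,c2,b2,m2 in comps(inner&(g>130),4,off): 
            p,d,P=line_dir(s,m2,off,.074);print('white',a2,c2,b2,p,d, 'ext',P[P[:,0].argmin()],P[P[:,0].argmax()])
# guard tab
x1,y1=330,75;G=im[y1:150,x1:380].astype(int).max(2)
for a,c,b,m in comps(G<110,20,np.array([x1,y1])): print('gtab',a,c,b,onz(s,*c,.1))
# console corners from 800px picture
for c in((253,59),(638,53),(616,284),(275,290)): print(onz(s,c[0]/1.5625,c[1]/1.5625,.04).round(4))
for c in((665,200),): print('jar',onz(s,c[0]/1.5625,c[1]/1.5625,.045))
z=cv2.resize(im[70:165,170:275,::-1],(660,597),interpolation=cv2.INTER_NEAREST);cv2.imwrite('pics/c2.png',z)
E
```

```text
dark 1990 [223.8, 114.3] [29, 19, 51, 52]
circ 223.7736473083496 114.7804069519043 26.11739158630371 [ 0.47385058 -0.13728936  0.048     ]
ell 223.67912673950195 114.84186553955078 (50.551727294921875, 52.19432067871094) [ 0.4737723  -0.13719645  0.048     ]
white 62 [221.8, 127.5] [50, 47, 5, 22] [ 0.46196251 -0.13942014] [-0.97211021 -0.23452448] ext [ 0.45170263 -0.14078505] [ 0.47204587 -0.13742823]
dark 57 [206.7, 144.5] [32, 69, 10, 12]
gtab 835 [351.1, 115.0] [11, 13, 21, 52] [ 0.49155904 -0.25685908  0.1       ]
[ 0.5407 -0.0646  0.04  ]
[ 0.5802 -0.3146  0.04  ]
[ 0.4269 -0.3406  0.04  ]
[ 0.386  -0.0909  0.04  ]
jar [ 0.49094745 -0.35623535  0.045     ]
```

View pics/c2.png

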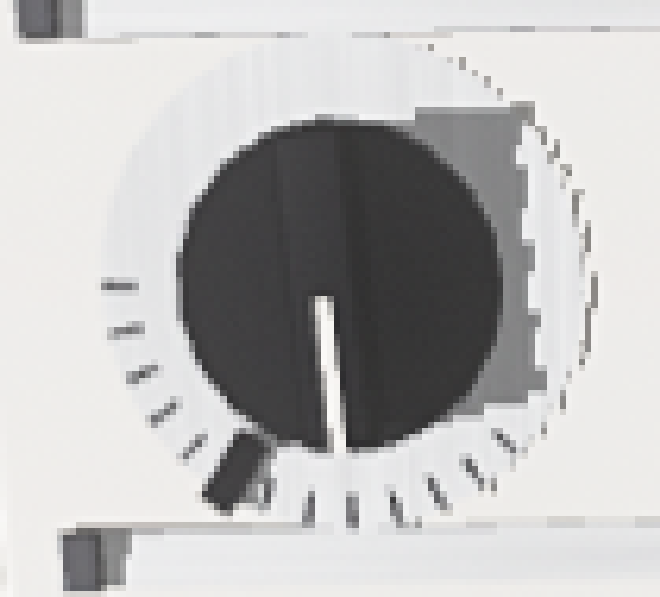

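The crop shows the white line from (322,298) to (337,450) and the tab at about (238,470). They are separate and clearly visible, and the console corners agree on a yaw of about 9.3°.

Run:
```python
from m import *
s=dict(np.load('pics/w1.npz'));A=np.array([.4735,-.1374])
for z in(.041,.043,.045):
    p=onz(s,206.7,144.5,z)[:2];d=p-A;print(z,p,np.linalg.norm(d),'ang from -x (ccw)',np.degrees(np.arctan2(-d[1],-d[0])))
    # ends of tab in crop px (scale 660/105)
    k=660/105
    a=onz(s,170+258/k,70+435/k,z)[:2];b=onz(s,170+218/k,70+505/k,z)[:2];e=b-a;print(' axis',np.degrees(np.arctan2(-e[1],-e[0])),np.linalg.norm(a-A),np.linalg.norm(b-A))
```

```text
0.041 [ 0.43871013 -0.12141445] 0.03828671455893153 ang from -x (ccw) -24.678240695316546
 axis -23.263364094369976 0.03059022936320947 0.04519399891175435
0.043 [ 0.43896837 -0.12170357] 0.03793166823111102 ang from -x (ccw) -24.44427373639175
 axis -23.263364094369905 0.03028550923110477 0.04480375724795602
0.045 [ 0.4392266  -0.12199269] 0.03757726635707271 ang from -x (ccw) -24.20588952194779
 axis -23.263364094369972 0.029981645650803725 0.04441408993881201
```

Scaled: 10.6 cm / 80 = 0.1325, 10 cm / 80 = 0.125, -5.3 degrees / 60 = -0.0883.

Request:
{"method": "send_rows", "body": {"plan": [[[0.025, -0.015, 0.025, 0, 0, -0.03], [0.05, -0.03, 0.05, 0, 0, -0.06], [0.0748, -0.0443, 0.0875, 0, 0, -0.0883], [0.0748, -0.0443, 0.125, 0, 0, -0.0883], [0.0748, -0.0443, 0.1325, 0, 0, -0.0883], [0.0748, -0.0443, 0.1325, 0, 0, -0.0883]]]}}

```text
clock: 2.62
tool_pos: [0.4723, -0.1339, 0.1187]
orientation: [-179.9, 0.3, 13.9]
force: [-0.7, -0.2, 0.7]
opening: 0.0394
gripper_force: 0.0
```

Run:
```python
from h import *
o=ctrl.get_obs();print(o['tool_pos'],o['orientation'],o['joint_pos'].round(1),o['opening'])
```

```text
[ 0.47232092 -0.13387712  0.118724  ] [-179.94664431    0.30128612   13.87065473] [  7.2   9.3 -30.4  -0.  -50.7  96.7] 0.03944677461695677
```

Request:
{"method": "send_rows", "body": {"plan": [[[0, 0.005, 0.0188, 0, 0, 0], [0, 0.005, 0.0375, 0, 0, 0], [0, 0.005, 0.0563, 0, 0, 0], [0, 0.005, 0.07, 0, 0, 0], [0, 0.005, 0.0775, 0, 0, 0], [0, 0.005, 0.08, 0, 0, 0], [0, 0.005, 0.08, 0, 0, 0]]]}}

```text
clock: 3.2
tool_pos: [0.4756, -0.1384, 0.0575]
orientation: [180.0, -0.1, 13.8]
force: [0.7, 0.4, 0.3]
opening: 0.0395
gripper_force: 0.0
```

Request:
{"method": "send_rows", "body": {"plan": [[[0, 0, 0, 0, 0, 0], [0, 0, 0, 0, 0, 0], [0, 0, 0, 0, 0, 0], [0, 0, 0, 0, 0, 0], [0, 0, 0, 0, 0, 0], [0, 0, 0, 0, 0, 0], [0, 0, 0, 0, 0, 0]]], "fingers": 0.0}}

```text
clock: 3.78
tool_pos: [0.4753, -0.1385, 0.0569]
orientation: [180.0, -0.0, 13.8]
force: [-1.2, -1.7, 4.1]
opening: 0.0122
gripper_force: 30.0
```

Scaled: 38 degrees / 60 = 0.6333.

Request:
{"method": "send_rows", "body": {"plan": [[[0, 0, 0, 0, 0, 0.1], [0, 0, 0, 0, 0, 0.2], [0, 0, 0, 0, 0, 0.3], [0, 0, 0, 0, 0, 0.4], [0, 0, 0, 0, 0, 0.5], [0, 0, 0, 0, 0, 0.5833], [0, 0, 0, 0, 0, 0.6333], [0, 0, 0, 0, 0, 0.6333]]]}}

```text
clock: 4.45
tool_pos: [0.4752, -0.1391, 0.0569]
orientation: [179.9, -0.0, -24.4]
force: [0.2, -4.4, 2.0]
opening: 0.0116
gripper_force: 30.0
```

Request:
{"method": "send_rows", "body": {"plan": [[[0, 0, 0, 0, 0, 0], [0, 0, 0, 0, 0, 0], [0, 0, 0, 0, 0, 0]]]}}

```text
clock: 4.7
tool_pos: [0.4752, -0.1391, 0.0569]
orientation: [179.9, -0.0, -24.2]
force: [-0.0, -5.7, 2.9]
opening: 0.0118
gripper_force: 30.0
```

Request:
{"method": "send_rows", "body": {"plan": [[[0, 0, 0, 0, 0, 0], [0, 0, 0, 0, 0, 0], [0, 0, 0, 0, 0, 0], [0, 0, 0, 0, 0, 0], [0, 0, 0, 0, 0, 0], [0, 0, 0, 0, 0, 0]]], "fingers": 0.4}}

```text
clock: 5.2
tool_pos: [0.475, -0.1383, 0.0565]
orientation: [-180.0, 0.0, -24.2]
force: [-0.2, -0.1, -0.6]
opening: 0.0348
gripper_force: 0.0
```

Scaled: -6.5 cm / 80 = -0.0813, -6 cm / 80 = -0.075.

Request:
{"method": "send_rows", "body": {"plan": [[[0, 0, -0.025, 0, 0, 0], [0, 0, -0.0563, 0, 0, 0], [-0.025, 0, -0.0813, 0, 0, 0], [-0.05, 0, -0.0813, 0, 0, 0], [-0.075, 0, -0.0813, 0, 0, 0], [-0.075, 0, -0.0813, 0, 0, 0], [-0.075, 0, -0.0813, 0, 0, 0]]]}}

```text
clock: 5.78
tool_pos: [0.4199, -0.1135, 0.1221]
orientation: [-180.0, -0.1, -24.1]
force: [0.5, -0.2, 0.0]
opening: 0.0353
gripper_force: 0.0
```

Run:
```python
from m import *
s=snap('wrist');np.savez('pics/w2.npz',**s);im=s['img'];T=s['pose'];print(T[:3,3])
u,v=map(int,proj(s,[.474,-.138,.05]));print(u,v)
x0,y0,x1,y1=u-60,max(0,v-55),u+60,v+55;off=np.array([x0,y0])
C=im[y0:y1,x0:x1].astype(int);g=C.max(2)
for a,c,b,m in comps(g<75,10,off):
    print('dark',a,c,b,onz(s,*c,.045))
    if a>500:
        ct=max(cv2.findContours(m.astype(np.uint8),cv2.RETR_EXTERNAL,cv2.CHAIN_APPROX_NONE)[0],key=len)
        h=cv2.convexHull(ct);e=cv2.fitEllipse(h);A=onz(s,e[0][0]+x0,e[0][1]+y0,.048);print('ell',np.add(e[0],off),e[1],A)
        hull=np.zeros(m.shape,np.uint8);cv2.fillConvexPoly(hull,h,1);inner=cv2.erode(hull,np.ones((5,5)))>0
        for a2,c2,b2,m2 in comps(inner&(g>130),4,off):
            p,d,P=line_dir(s,m2,off,.074);print('white',a2,c2,b2,p,np.degrees(np.arctan(d[1]/d[0])))
    elif a>30:
        p,d,P=line_dir(s,m,off,.043);print('tab?',p,np.degrees(np.arctan(d[1]/d[0])))
cv2.imwrite('pics/c3.png',cv2.resize(im[y0:y1,x0:x1,::-1],None,fx=5,fy=5,interpolation=cv2.INTER_NEAREST))
```

```text
[ 0.47831773 -0.13853652  0.28111908]
258 117
dark 4278 [257.9, 116.9] [23, 18, 75, 77] [ 0.47420696 -0.13774092  0.045     ]
ell [257.87226105 117.66545105] (73.71304321289062, 76.46480560302734) [ 0.47376238 -0.13750631  0.048     ]
white 96 [258.0, 138.5] [59, 61, 3, 32] [ 0.46175235 -0.13211834] -24.083688295253083
dark 91 [258.0, 165.0] [57, 97, 7, 13] [ 0.44072104 -0.12285539  0.045     ]
tab? [ 0.44039413 -0.12271877] -24.059215891916477
```

View pics/c3.png

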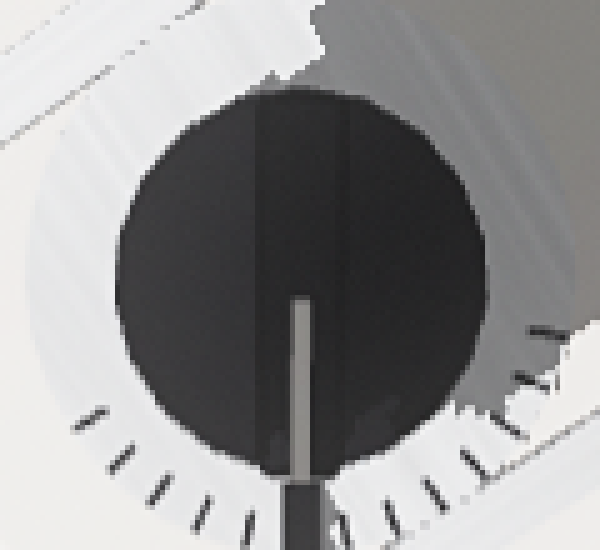

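The crop shows the white pointer line and the black tab exactly in line: both at x≈300, with fitted directions of -24.08° and -24.06°. Next is the guard.

Scaled: 12.4 cm / 80 = 0.155, 11.2 cm / 80 = 0.14, -33.4 degrees / 60 = -0.5567.

Request:
{"method": "send_rows", "body": {"plan": [[[0.0188, 0.015, -0.025, 0, 0, -0.0833], [0.05, 0.04, -0.0375, 0, 0, -0.1833], [0.0813, 0.065, -0.0375, 0, 0, -0.2833], [0.1125, 0.0913, -0.0375, 0, 0, -0.3833], [0.14, 0.1138, -0.0375, 0, 0, -0.4833], [0.155, 0.1269, -0.0375, 0, 0, -0.5567], [0.155, 0.1269, -0.0375, 0, 0, -0.5567], [0.155, 0.1269, -0.0375, 0, 0, -0.5567]]]}}

```text
clock: 6.5
tool_pos: [0.4921, -0.2583, 0.1504]
orientation: [-180.0, 0.1, 9.1]
force: [0.7, 0.1, -0.7]
opening: 0.0351
gripper_force: 0.0
```

Run:
```python
from m import *
o=ctrl.get_obs();print(o['tool_pos'],o['orientation'],o['opening'])
for n in('wrist','scene'):
    s=snap(n);np.savez(f'pics/{n}3.npz',**s)
    u,v=map(int,proj(s,[.4916,-.2569,.1]));print(n,u,v)
    x0,y0,x1,y1=u-45,max(0,v-45),u+45,v+45
    g=s['img'][y0:y1,x0:x1].astype(int).max(2)
    for a,c,b,m in comps(g<110,20,np.array([x0,y0])): print(a,c,b,onz(s,*c,.1))
    cv2.imwrite(f'pics/c4{n}.png',cv2.resize(s['img'][y0:y1,x0:x1,::-1],None,fx=4,fy=4))
a,b=[cv2.imread(f'pics/c4{n}.png') for n in('wrist','scene')]
h=min(a.shape[0],b.shape[0]);cv2.imwrite('pics/c4.png',np.hstack([a[:h],b[:h]]))
```

```text
[ 0.49212304 -0.25826093  0.1504067 ] [-1.79970715e+02  9.76678522e-02  9.05085885e+00] 0.035096695564575495
wrist 257 204
2134 [257.0, 229.6] [0, 11, 90, 79] [ 0.47233663 -0.25988555  0.1       ]
scene 199 233
58 [159.4, 191.2] [0, 0, 15, 10] [ 0.28182213 -0.22990381  0.1       ]
2061 [187.4, 210.2] [0, 0, 72, 61] [ 0.4034646  -0.22356162  0.1       ]
24 [239.5, 198.6] [82, 5, 8, 10] [ 0.49198253 -0.08732016  0.1       ]
274 [224.2, 218.0] [62, 18, 18, 25] [ 0.50766676 -0.17184767  0.1       ]
1148 [200.1, 260.1] [11, 45, 79, 45] [ 0.55695419 -0.31921548  0.1       ]
```

View pics/c4.png

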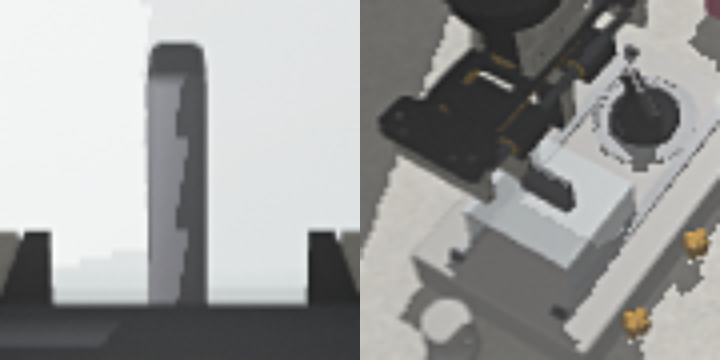

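The wrist half shows the guard tab (x 148–207) centred between the fingers (50 and 308). The scene half confirms the gripper straddling it.

Scaled: 5.7 cm / 80 = 0.0713, 5.3 cm / 80 = 0.0663.

Request:
{"method": "send_rows", "body": {"plan": [[[0, 0, 0.0188, 0, 0, 0], [0, 0, 0.0375, 0, 0, 0], [0, 0, 0.0563, 0, 0, 0], [0, 0, 0.0663, 0, 0, 0], [0, 0, 0.0713, 0, 0, 0], [0, 0, 0.0713, 0, 0, 0]]]}}

```text
clock: 7.1
tool_pos: [0.4916, -0.2567, 0.0941]
orientation: [-180.0, 0.1, 9.2]
force: [0.9, -0.2, 0.0]
opening: 0.0347
gripper_force: 0.0
```

Request:
{"method": "send_rows", "body": {"plan": [[[0, 0, 0, 0, 0, 0], [0, 0, 0, 0, 0, 0], [0, 0, 0, 0, 0, 0], [0, 0, 0, 0, 0, 0], [0, 0, 0, 0, 0, 0], [0, 0, 0, 0, 0, 0]]], "fingers": 0.0}}

```text
clock: 7.6
tool_pos: [0.4922, -0.2573, 0.0951]
orientation: [180.0, -0.0, 9.2]
force: [0.2, 1.4, 3.8]
opening: 0.0095
gripper_force: 30.0
```

Scaled: -11 cm / 80 = -0.1375, -10.5 cm / 80 = -0.1313.

Request:
{"method": "send_rows", "body": {"plan": [[[0, -0.0125, 0, 0, 0, 0], [0, -0.0313, 0, 0, 0, 0], [0, -0.0525, 0, 0, 0, 0], [0, -0.075, 0, 0, 0, 0], [0, -0.0975, 0, 0, 0, 0], [0, -0.1163, 0, 0, 0, 0], [0, -0.1313, 0, 0, 0, 0], [0, -0.1375, 0, 0, 0, 0]]]}}

```text
clock: 8.27
tool_pos: [0.4741, -0.1477, 0.0951]
orientation: [180.0, -0.0, 9.3]
force: [-1.8, -2.9, 3.4]
opening: 0.01
gripper_force: 30.0
```

Scaled: -0.6 cm / 80 = -0.0075, -0.4 cm / 80 = -0.005.

Request:
{"method": "send_rows", "body": {"plan": [[[0, -0.0025, 0, 0, 0, 0], [0, -0.005, 0, 0, 0, 0], [0, -0.0075, 0, 0, 0, 0], [0, -0.0075, 0, 0, 0, 0]]]}}

```text
clock: 8.6
tool_pos: [0.4733, -0.1429, 0.0951]
orientation: [180.0, -0.0, 9.2]
force: [-1.8, 1.1, 8.8]
opening: 0.0099
gripper_force: 30.0
```

Scaled: -0.6 cm / 80 = -0.0075, -0.4 cm / 80 = -0.005.

Request:
{"method": "send_rows", "body": {"plan": [[[0, -0.0025, 0, 0, 0, 0], [0, -0.005, 0, 0, 0, 0], [0, -0.0075, 0, 0, 0, 0], [0, -0.0075, 0, 0, 0, 0]]]}}

```text
clock: 8.93
tool_pos: [0.4726, -0.1388, 0.0951]
orientation: [179.8, 0.0, 9.3]
force: [0.7, -13.3, 4.4]
opening: 0.0098
gripper_force: 30.0
```

Scaled: -0.4 cm / 80 = -0.005, -0.2 cm / 80 = -0.0025.

Request:
{"method": "send_rows", "body": {"plan": [[[0, -0.0025, 0, 0, 0, 0], [0, -0.005, 0, 0, 0, 0], [0, -0.005, 0, 0, 0, 0]]]}}

```text
clock: 9.18
tool_pos: [0.4725, -0.1383, 0.0951]
orientation: [179.6, 0.1, 9.3]
force: [8.0, -39.7, -6.7]
opening: 0.0096
gripper_force: 30.0
```

Scaled: 0.4 cm / 80 = 0.005, 0.2 cm / 80 = 0.0025.

Request:
{"method": "send_rows", "body": {"plan": [[[0, 0.0025, 0, 0, 0, 0], [0, 0.005, 0, 0, 0, 0], [0, 0.005, 0, 0, 0, 0]]]}}

```text
clock: 9.43
tool_pos: [0.4726, -0.1388, 0.0951]
orientation: [179.9, 0.0, 9.2]
force: [1.0, -11.3, 3.5]
opening: 0.0094
gripper_force: 30.0
```

Request:
{"method": "send_rows", "body": {"plan": [[[0, 0, 0, 0, 0, 0], [0, 0, 0, 0, 0, 0], [0, 0, 0, 0, 0, 0], [0, 0, 0, 0, 0, 0], [0, 0, 0, 0, 0, 0]]], "fingers": 0.4}}

```text
clock: 9.85
tool_pos: [0.4723, -0.1366, 0.0944]
orientation: [-180.0, 0.0, 9.2]
force: [0.4, 0.2, 0.8]
opening: 0.0337
gripper_force: 0.0
```

Scaled: -13 cm / 80 = -0.1625, -11 cm / 80 = -0.1375.

Request:
{"method": "send_rows", "body": {"plan": [[[0, 0, -0.0188, 0, 0, 0], [0, 0, -0.0563, 0, 0, 0], [0, 0, -0.1, 0, 0, 0], [-0.025, 0, -0.1375, 0, 0, 0], [-0.0625, 0, -0.1625, 0, 0, 0], [-0.0625, 0, -0.1625, 0, 0, 0]]]}}

```text
clock: 10.35
tool_pos: [0.4215, -0.1452, 0.2289]
orientation: [180.0, -0.4, 9.2]
force: [-0.7, -0.4, -0.6]
opening: 0.035
gripper_force: 0.0
```

Run:
```python
from m import *
o=ctrl.get_obs();print(o['tool_pos'],o['orientation'],o['joint_pos'].round(1))
s=snap('wrist');np.savez('pics/w5.npz',**s);b=snap('scene');np.savez('pics/s5.npz',**b)
w=s['img'][:,:,::-1][:200];u,v=map(int,proj(b,[.48,-.17,.08]))
c=cv2.resize(b['img'][v-45:v+45,u-60:u+60,::-1],(400,300))
u,v=map(int,proj(b,[.513,.187,.07]));d=cv2.resize(b['img'][v-30:v+30,u-40:u+40,::-1],(400,300));print(u,v)
cv2.imwrite('pics/c5.png',np.vstack([cv2.resize(w[:,60:460],(800,300)) if 0 else cv2.resize(w,(768,300))[:,:768],np.hstack([c,d])[:,:768]]))
```

```text
[ 0.42149093 -0.14515268  0.22893611] [179.96510901  -0.36163225   9.23586046] [  6.5  -2.1 -26.7   0.  -65.   92.7]
297 160
```

View pics/c5.png

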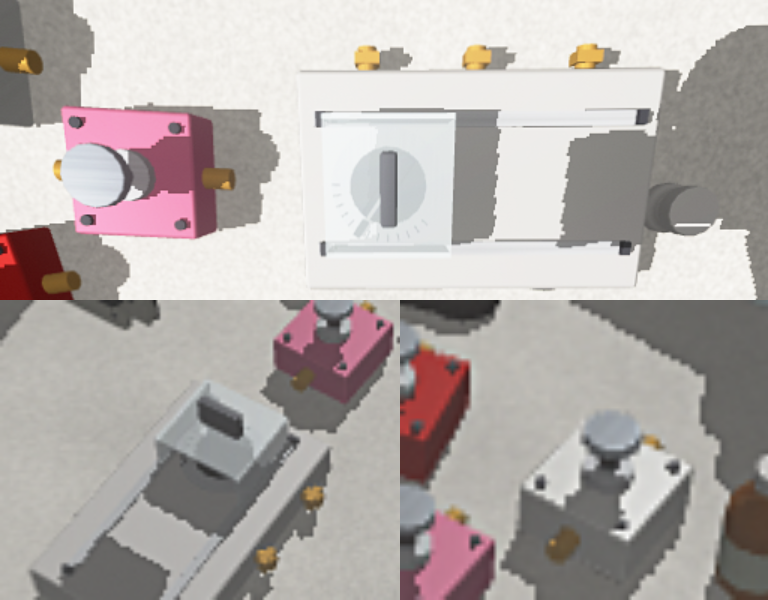

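The guard is home, with its +y edge at the end posts, the tab over the knob and the console clear. The pointer still lines up with the tab through the plastic. The white valve block in the scene crop is standing free. Moving to it now with the fingers shut.

Request:
{"method": "send_rows", "body": {"plan": [[[0.0125, -0.0488, 0, 0, 0, 0], [0.025, -0.0988, 0, 0, 0, 0], [0.0375, -0.1488, 0, 0, 0, 0], [0.05, -0.1988, 0, 0, 0, 0], [0.0625, -0.2488, 0, 0, 0, 0], [0.075, -0.2988, 0, 0, 0, 0], [0.0875, -0.3488, 0, 0, 0, 0], [0.1, -0.3938, 0, 0, 0, 0]]], "fingers": 0.0}}

```text
clock: 11.12
tool_pos: [0.451, 0.1817, 0.2234]
orientation: [180.0, 0.1, 9.3]
force: [0.7, 0.1, 0.2]
opening: 0.0004
gripper_force: 0.0
```

Scaled: -0.8 cm / 80 = -0.01, 0.1 cm / 80 = 0.0013.

Request:
{"method": "send_rows", "body": {"plan": [[[0.0013, -0.01, 0, 0, 0, 0], [0.0013, -0.01, 0, 0, 0, 0], [0.0013, -0.01, 0, 0, 0, 0], [0.0013, -0.01, 0, 0, 0, 0]]]}}

```text
clock: 11.45
tool_pos: [0.4508, 0.1863, 0.2237]
orientation: [179.9, 0.1, 9.2]
force: [-0.3, 0.1, -0.7]
opening: 0.0006
gripper_force: 0.0
```

Run:
```python
from m import *
o=ctrl.get_obs();print(o['tool_pos'],o['orientation'],o['joint_pos'].round(1))
s=snap('wrist','w6.png');np.savez('pics/w6.npz',**s);im=s['img'];print(s['pose'][:3,3])
print(proj(s,[.513,.187,.09]))
```

```text
[0.45082333 0.18632844 0.22371229] [1.79945114e+02 8.93261706e-02 9.21586156e+00] [ 45.6   2.9 -22.4  -0.  -64.8  53.6]
[0.51451658 0.19871407 0.38261991]
(np.float64(268.26589227361757), np.float64(114.22235694293882))
```

View pics/w6.png

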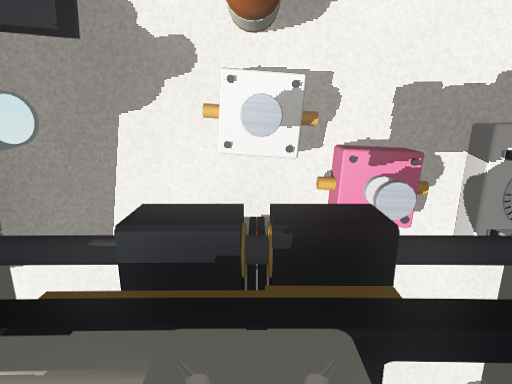

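The wrist view shows the white block's plunger head centred at about (261,115), roughly 41 px across.

Run:
```python
from m import *
s=dict(np.load('pics/w6.npz'));im=s['img']
g=cv2.medianBlur(im.min(2),3)[85:150,230:295]
m=(g<190)
for a,c,b,_ in comps(m,300,np.array([230,85])):print(a,c,b)
c=cv2.HoughCircles(g,cv2.HOUGH_GRADIENT,1,30,param1=80,param2=12,minRadius=17,maxRadius=25);print(c)
for p in([261,115],)+(([c[0,0,0]+230,c[0,0,1]+85],) if c is not None else ()):
    P=onz(s,*p,.09);o=ctrl.get_obs();from scipy.spatial.transform import Rotation as R
    print(P,R.from_euler('xyz',o['orientation'],degrees=True).inv().apply(P-o['tool_pos']))
```

```text
588 [286.6, 107.2] [44, 0, 21, 43]
[[[30.5 29.5 20.7]]]
[0.51122963 0.19356784 0.09      ] [0.06081911 0.00214548 0.1339663 ]
[0.51160129 0.19410158 0.09      ] [0.06127118 0.00167789 0.13396557]
```

Scaled: 12.4 cm / 80 = 0.155, 6.1 cm / 80 = 0.0763.

Request:
{"method": "send_rows", "body": {"plan": [[[0.0313, 0.0013, 0.0188, 0, 0, 0], [0.0625, 0.0025, 0.05, 0, 0, 0], [0.0763, 0.0025, 0.0875, 0, 0, 0], [0.0763, 0.0025, 0.1188, 0, 0, 0], [0.0763, 0.0025, 0.1413, 0, 0, 0], [0.0763, 0.0025, 0.1525, 0, 0, 0], [0.0763, 0.0025, 0.155, 0, 0, 0], [0.0763, 0.0025, 0.155, 0, 0, 0]]]}}

```text
clock: 12.17
tool_pos: [0.5119, 0.1942, 0.1008]
orientation: [180.0, 0.0, 9.2]
force: [-0.3, -0.1, 0.3]
opening: 0.0002
gripper_force: 0.0
```

Scaled: 1.1 cm / 80 = 0.0138, 1 cm / 80 = 0.0125.

Request:
{"method": "send_rows", "body": {"plan": [[[0, 0, 0.0025, 0, 0, 0], [0, 0, 0.005, 0, 0, 0], [0, 0, 0.0075, 0, 0, 0], [0, 0, 0.01, 0, 0, 0], [0, 0, 0.0125, 0, 0, 0], [0, 0, 0.0138, 0, 0, 0], [0, 0, 0.0138, 0, 0, 0]]]}}

```text
clock: 12.75
tool_pos: [0.5118, 0.195, 0.0897]
orientation: [-180.0, -0.0, 9.2]
force: [-1.5, 0.6, 3.3]
opening: 0.0005
gripper_force: 1.8
```

Contact came at z ≈ 0.090, as expected. Pressing 10 mm further.

Scaled: 0.95 cm / 80 = 0.0119, 0.8 cm / 80 = 0.01.

Request:
{"method": "send_rows", "body": {"plan": [[[0, 0, 0.0025, 0, 0, 0], [0, 0, 0.005, 0, 0, 0], [0, 0, 0.0075, 0, 0, 0], [0, 0, 0.01, 0, 0, 0], [0, 0, 0.0119, 0, 0, 0], [0, 0, 0.0119, 0, 0, 0], [0, 0, 0.0119, 0, 0, 0]]]}}

```text
clock: 13.33
tool_pos: [0.5118, 0.195, 0.0804]
orientation: [-180.0, -0.0, 9.2]
force: [-3.8, 0.6, 7.7]
opening: 0.0008
gripper_force: 3.7
```

Run:
```python
from m import *
o=ctrl.get_obs();print(o['tool_pos'],o['force'],o['orientation'])
b=snap('scene');u,v=map(int,proj(b,[.512,.194,.06]));d=cv2.resize(b['img'][v-30:v+30,u-40:u+40,::-1],(800,600),interpolation=cv2.INTER_CUBIC)
cv2.imwrite('pics/c7.png',d)
o=ctrl.get_obs();print(o['tool_pos'],o['force'])
```

```text
[0.51179597 0.19500567 0.08037347] [-3.8113311   0.59987249  7.70949366] [-1.79994789e+02 -2.25673562e-02  9.24251203e+00]
[0.51179575 0.19498242 0.08041021] [-2.74874884  0.60625535  7.21390899]
```

View pics/c7.png

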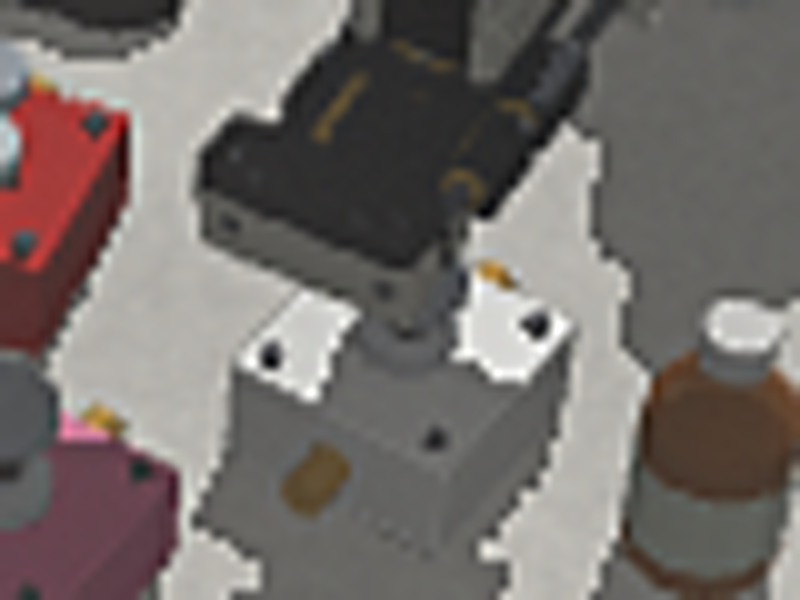

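The crop shows the fingers holding the white block's plunger down. The TCP is at 80.4 mm, so about 9.6 mm of travel, and the 7.2–7.7 N force fits the mid-band. The bottle and look-alikes have not moved.

```bash
python3 -c "
from plant import ctrl
print(ctrl.close_job())"
```

```text
the job is handed in; nothing more can be done
None
```

The job is handed in, with no verdict returned: the knob is in line with the set-point tab, the guard is fully home, and the plunger was still held at about 9.6 mm of travel, inside the 6–14 mm band.

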